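# Hook the blue tote out of the rack

### The arm

A 6-joint arm with a two-finger parallel gripper is mounted at the origin on a cart in front of the work surface, level with it; the furniture and walls round the work are solid. World frame = base frame: x ahead of the robot, y to its left, z up, the work surface at z = 0. Lengths are in m, angles in degrees, forces in N, time in s.
With the tool pointing down it reaches from about 0.4 to 0.825 m from the base axis. Payload 7 kg.
Tool frame: the origin (TCP) lies at the very end of the fingers, on their centre line; the grasp point (between the pads) lies 19 mm behind it; z points along the fingers, y is the line along which they close (so a half turn about z gives the same grasp; the last joint's range is limited). The gripper opens to 88 mm and grips with 3 to 60 N. Pads are 19 mm wide; open, the fingers measure 130 mm over their backs; the gripper's body (78 mm by 193 mm) begins 47 mm behind the grasp point.
Start: joints at [84.632, 20.546, 0.682, 0, -70.136, -16.507], TCP at [0.252, 0.626, 0.227] pointing down, gripper open.
Joint ranges: [-176.03, 176.03], [-82.01, 121.73], [-58.28, 71.71], [-173.87, 95.51], [-174.79, -0.11], [-173.66, 173.66]. Speed limits (degrees/s): [136.94, 136.94, 172.46, 180, 180, 180].

### API

Orientations are given as [roll, pitch, yaw] about the fixed x, y, z axes, in that order (R = Rz(yaw) Ry(pitch) Rx(roll)).
In Python, from plant import ctrl, cams, workorder gives the robot as it stands.
- The arm moves only by the tool play_rows, never from a script. Its argument "motion" is a list of rows, each an object of numbers: "x", "y", "z": the shift along the tool's x, y, z normalised to -1 to 1, where 1 is 0.025 m; "rx", "ry", "rz": the turn, a rotation vector about the tool's x, y, z normalised to -1 to 1, where 1 is 4 degrees. A call has 1 to 20 rows; each row shifts and turns the commanded pose from where the row before left it, along the tool's axes as they then stand; what a row does not reach is not made up. A row lasts 1/8 s, in which the tool goes at most 62.5 mm and 10.7 degrees, less where a joint would pass 70% of its speed; a pose out of reach is approached as far as the arm can. A call with a number of a shift or a turn outside -1 to 1 is refused whole. A call with a gripper value outside its range is refused whole. "fingers" is the opening, from -1 (shut) to 1 (fully open), set as the call begins (left out, the last holds). The fingers move at their own pace and stop on an object; the grip force is fixed at half the most. Time passes only in rows, so rows that do not move let the fingers close. It gives the time, the measured TCP pose, the force, the opening and the grip force at its end, in the units of the state.
- ctrl.get_obs(): the state, without advancing time (a new reading comes with each control period).
- cams.snapshot(name): name is "scene" or "top"; returns the picture (400x640x3 uint8, blue, green, red); there is no depth.
- cams.get_calibration(name): a dict with "vertical_fov" (degrees; the focal length in pixels is half the picture's height over the tangent of half this angle, whatever the lens; pixels are square), "cx", "cy" (the principal point, pixels), "position" and "rotation" of the camera in the world. Camera axes: x right, y up, looking along -z (the intrinsics and any distortion apply to the point x, -y, -z); pixel columns grow to the right and rows downward; lengths in m; the calibration is good to about 2 mm. A picture is of the moment at which its call begins. get_calibration takes no time and is no camera call.
- workorder.close_job(): hands the job in; it is judged then, once.
The state is a dict: "clock": time; "joint_pos": joint angles; "qvel": joint speeds; "tau": joint torques, N m; "tool_pos": TCP position; "orientation": TCP orientation; "force": force on the tool from outside, world axes, zero at the start; "moment": the same for the moment, N m; "opening": finger opening in m; "gripper_force": force on a finger pad.
Only numpy, scipy, OpenCV 4.12 (cv2) and the standard library are available. Lean on these libraries where they do the work, as an engineer would, in place of code of your own. Each camera call takes 0.05 s, during which the arm holds its last target. There are 200 camera calls.

### The job

Take the orange-handled pull hook from its green mat, drop its blade behind the front lip of the blue tote in the rack and drag the tote, with the union in it, forward until the whole tote stands on the bench outside the rack. Then stand the hook back on the green mat and let go. Move the tote with the hook only, never with the fingers, keep it upright, and leave the yellow tote and the loose white ring where they are.

Things in the scene. Friction and masses are not known exactly. Their poses are not given: they have to be found in the camera images.
- rack: Fixed grey rack, two bays side by side, no floor; 165 deep (its x), 214 wide (y), 131 mm high. Origin: centre of its footprint on the bench; +x points into the bays. Open front at x = -83 mm, facing roughly world -y. Bays 98 mm wide, centred at y = +52 and -52 mm; walls 60 mm high with posts above; top of wire bars, underside 124 mm high, 115 mm under the front rail.
- blue_tote: Loose blue open tote, 0.18 to 0.35 kg, 96 long (its x) x 84 wide (y), walls and floor 4 mm; front wall (at -x) 40 mm high, the others 58. Origin: centre of its underside. It stands on the bench in either bay, x nearly along the rack's x, front wall 30 to 55 mm behind the rack's front plane. The union in it leaves over 20 mm free behind the front wall.
- blue_tote_lip (a point): Middle of the top edge of the blue tote's 4 mm front wall: 46 mm in front of the tote's origin (-x), 40 mm up.
- blue_tote_rear (a point): Foot of the blue tote's rear wall, outer face: 48 mm behind the tote's origin (+x).
- yellow_tote: Yellow tote of the same shape in the other bay, with a white jar with a blue lid in it; to be left alone. Origin: centre of its underside.
- union: Loose black pipe union, 59 mm diameter, 40 mm high, 0.08 to 0.17 kg, standing in the blue tote. Origin: centre of its underside.
- hook: Loose pull hook, 0.25 kg, standing on the green mat. Origin: underside of its foot, below the grip; +x along the shank to the blade, z up. Black foot 70 x 50 x 8 mm; orange handle 60 long (x) x 24 wide (y), 8 to 84 mm high; steel shank 12 mm thick, axis 40 mm up, from the handle forward to the blade. Centre of mass about 18 mm ahead of the grip.
- hook_grip (a point): Where to grip the hook from above across the 24 mm handle: 62 mm above its origin; fingers close along the hook's y.
- hook_tip (a point): Middle of the lower edge of the hook's blade: 160 mm in front of the hook's origin (+x), at the height of its underside. The flat blade, 5 mm thick (x) and 40 mm wide (y), points down from the shank's end; 34 mm of it hang below the shank.
- mat: Fixed green parking mat, 230 (its x) x 100 (its y) x 3 mm thick. Origin: centre of its underside, on the bench.
- setting_ring: Loose white ring, 68 mm diameter, 16 mm high, on the bench near the rack; to be left alone. Origin: centre of its underside.

How it is judged:
By the outcome, as a careful person would: the job done as asked, in the order asked, and still so for the second after the job is handed in, with the robot touching nothing.
It also fails if it takes over 54 s, if anything falls off the work surface, if the arm or the gripper's body presses on something with over 40 N, if the wrist force passes 120 N, or if a joint passes its speed limit or range.

## Working session

There is one attempt and no reset: what is moved stays moved. The work goes in short steps, Python scripts to look and compute and a tool call to move; the robot and the scene stay as the last step left them, time stands still between calls to the robot, and variables do not carry over. Pictures are saved under pics/ and viewed, at most 12 in all, crops included, and the job is handed in when it is done.

Besides the shell and the picture viewer there is one more tool, called as name(argument=value, ...) on one line, values as JSON. play_rows: Moves the arm, as the interface text tells. Its arguments: {"type":"object","properties":{"motion":{"type":"array"},"fingers":{"type":"number"}},"required":["motion"]}

```bash
mkdir -p pics
python3 - <<'E'
from plant import ctrl,cams
import cv2
print(ctrl.get_obs())
for n in ("scene","top"):
    c=cams.get_calibration(n);print(n,c)
    cv2.imwrite(f"pics/{n}0.png",cams.snapshot(n))
E
```

```text
{'clock': 0.0, 'joint_pos': array([ 8.46302588e+01,  2.05911026e+01,  6.34797093e-01, -1.90344677e-02,
       -7.01348378e+01, -1.65054436e+01]), 'qvel': array([-0.06477092, -0.06690319,  0.03315373, -0.01249654, -0.02385383,
        0.07693866]), 'tau': array([-2.26565724e-03, -5.82722390e+01,  2.93057907e+01,  6.99756503e+00,
        7.07566258e-03, -1.58204384e-04]), 'tool_pos': array([0.25136234, 0.62594348, 0.22563762]), 'orientation': array([ 1.79907528e+02, -8.74044470e-03, -2.18816601e+01]), 'force': array([ 0.3662257 , -0.64967609, -0.39503681]), 'moment': array([0.01893091, 0.00975684, 0.01932062]), 'gripper_force': 0.0, 'opening': 0.08761678162001368}
scene {'vertical_fov': 47.67270148915268, 'cx': 317.00325554185133, 'cy': 208.8412545396446, 'position': array([0.20589204, 0.33679538, 0.70266957]), 'rotation': array([  45.24459382,   -0.28355732, -143.31951675])}
top {'vertical_fov': 43.96692590130401, 'cx': 322.02237221795116, 'cy': 198.3903111798059, 'position': array([ 0.47499911, -0.19264977,  1.12789053]), 'rotation': array([  6.06627479,  -0.67070382, -89.137245  ])}
```

View pics/scene0.png

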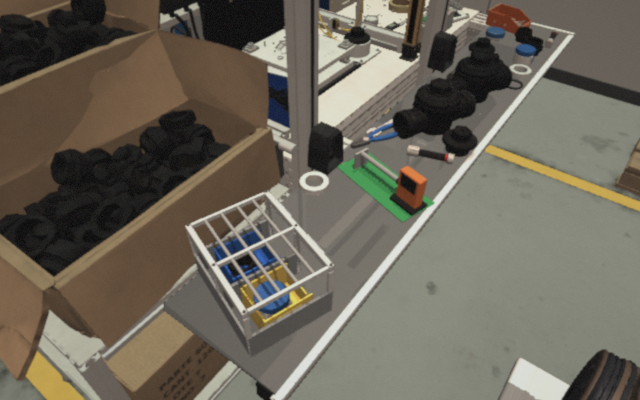

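View pics/top0.png

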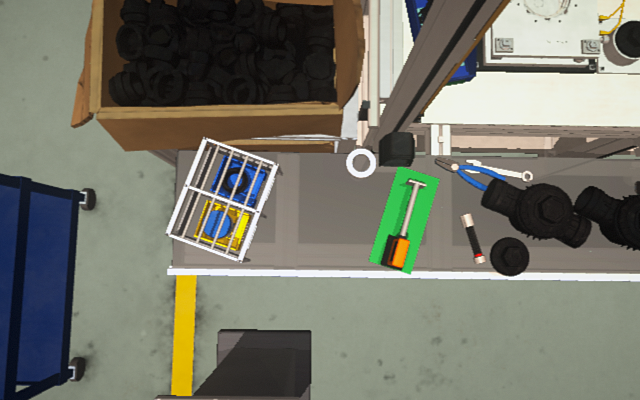

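The scene view shows the rack at (260,265) with the blue tote in the far bay, and the hook on the mat near (390,185). The top view shows the rack at (222,200), the blue tote at (238,180), the ring at (361,163), and the hook from the handle (398,250) to the blade (415,183). I'll enlarge both.

Run:
```python
import cv2
def grid(a,x0,y0,s,fn):
    a=cv2.resize(a,None,fx=s,fy=s,interpolation=cv2.INTER_CUBIC)
    h,w=a.shape[:2]
    for u in range(-(-x0//20)*20,x0+w//s+1,20):
        cv2.putText(a,str(u),((u-x0)*s,8),0,.35,(255,0,255),1); cv2.line(a,((u-x0)*s,10),((u-x0)*s,16),(255,0,255),1)
    for v in range(-(-y0//20)*20,y0+h//s+1,20):
        cv2.putText(a,str(v),(0,(v-y0)*s+4),0,.35,(255,0,255),1)
    cv2.imwrite(fn,a)
t=cv2.imread('pics/top0.png');s=cv2.imread('pics/scene0.png')
import numpy as np
A=t[130:280,160:290];B=t[145:280,340:450]
grid(A,160,130,4,'pics/a.png');grid(B,340,145,4,'pics/b.png')
a=cv2.imread('pics/a.png');b=cv2.imread('pics/b.png')
# composite 520+? -> keep under 800 wide by cropping b
b=b[:, :270*1+170]
h=600;b=cv2.copyMakeBorder(b,0,h-b.shape[0],0,0,0)
c=np.hstack([a,b]);print(c.shape)
cv2.imwrite('pics/topc.png',cv2.resize(c,(800,int(c.shape[0]*800/c.shape[1]))) if c.shape[1]>800 else c)
A=s[185:335,180:340];grid(A,180,185,4,'pics/sa.png')
B=s[140:225,330:440];grid(B,330,140,6,'pics/sb.png')
```

```text
(600, 960, 3)
```

View pics/a.png

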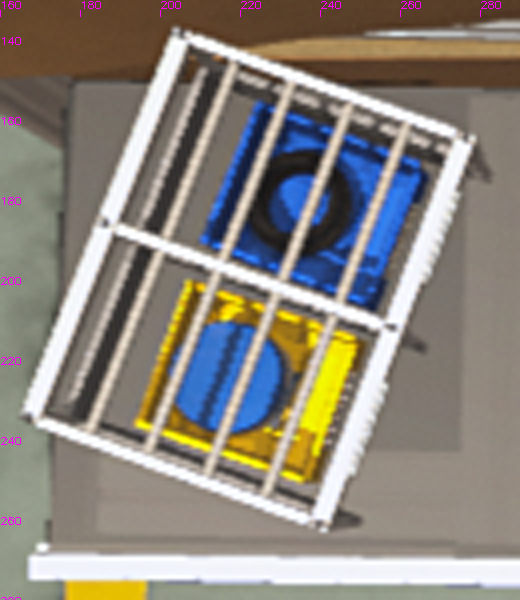

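View pics/b.png

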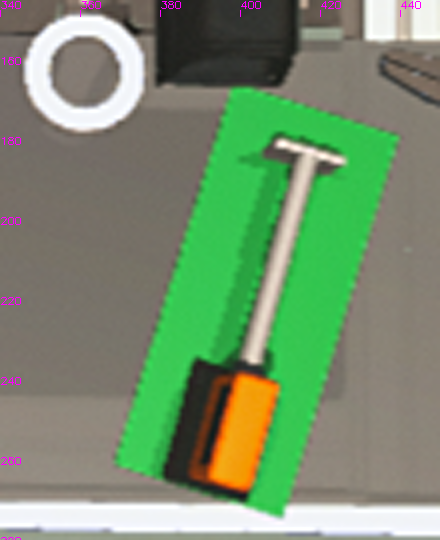

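View pics/sa.png

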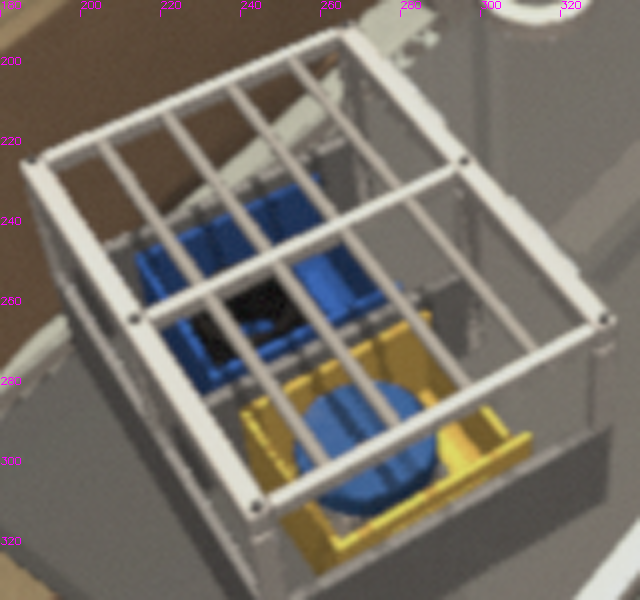

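View pics/sb.png

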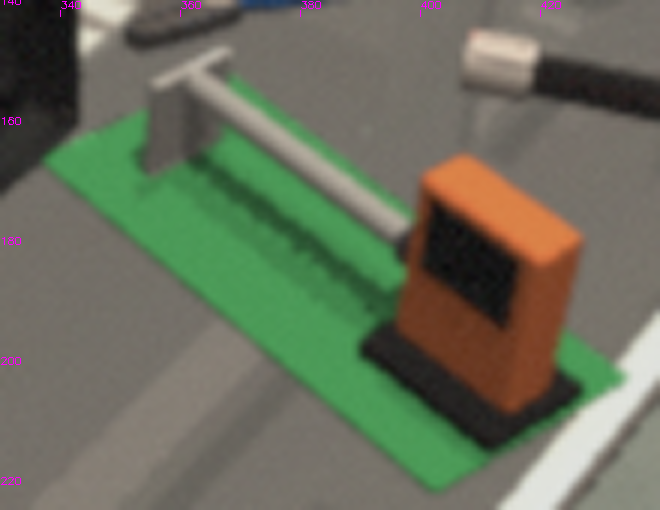

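The crops give clear corner pixels for the rack-top posts, the tote edges, the handle and blade, and the mat in both views. Next I fit the poses and cross-check heights by triangulation.

```bash
cat > h.py <<'E'
import numpy as np, cv2
from scipy.spatial.transform import Rotation as R
from scipy.optimize import least_squares
from plant import ctrl,cams
C={n:cams.get_calibration(n) for n in("top","scene")}
def proj(n,P):
    c=C[n];p=(np.atleast_2d(P)-c["position"])@R.from_euler("xyz",c["rotation"],degrees=True).as_matrix()
    f=200/np.tan(np.radians(c["vertical_fov"]/2));d=-p[:,2]
    return np.c_[c["cx"]+f*p[:,0]/d,c["cy"]-f*p[:,1]/d]
def fit(obs,x0):  # obs: (view,body pt,pixel)
    def w(q,b): 
        c,s=np.cos(q[2]),np.sin(q[2]);return [q[0]+c*b[0]-s*b[1],q[1]+s*b[0]+c*b[1],b[2]]
    r=lambda q:np.concatenate([proj(n,w(q,b))[0]-p for n,b,p in obs])
    s=least_squares(r,x0,loss="soft_l1");return s.x,r(s.x).reshape(-1,2)
def tri(pt,ps,x0=(.5,0,.05)):
    s=least_squares(lambda X:np.r_[proj("top",X)[0]-pt,proj("scene",X)[0]-ps],x0);return s.x,np.abs(s.fun).max()
E
cat > m.py <<'E'
from h import *
np.set_printoptions(precision=4,suppress=True)
ta=lambda x,y:np.array([160+x/4-.4,130+y/4-.4]);tb=lambda x,y:np.array([340+x/4-.4,145+y/4-.4])
sa=lambda x,y:np.array([180+x/4-.4,185+y/4-.4]);sb=lambda x,y:np.array([330+x/6-.4,140+y/6-.4])
def rep(name,pts,x0,tris=True):
    obs=[]
    for b,t,s in pts:
        if t is not None: obs.append(("top",b,t))
        if s is not None: obs.append(("scene",b,s))
        if t is not None and s is not None: print(name,b,"tri",*tri(t,s))
    q,r=fit(obs,x0);print(name,q[:2],"yaw",np.degrees(q[2]),"res",r.round(1).tolist());return q
rep("rack",[((.079,-.103,.131),ta(180,37),sa(32,163)),((-.079,-.103,.131),ta(467,138),sa(345,30)),
 ((-.079,.103,.131),ta(325,522),sa(605,320)),((.079,.103,.131),ta(32,415),sa(257,507)),((-.079,0,.131),ta(392,327),sa(463,160)),((.079,0,.131),ta(105,224),sa(135,319))],(.5,.05,1.2))
rep("hook",[((.03,.012,.084),tb(230,372),sb(422,175)),((.03,-.012,.084),tb(278,380),sb(463,155)),((-.03,-.012,.084),tb(252,492),sb(583,238)),((-.03,.012,.084),tb(205,483),sb(543,265)),
 ((.16,.02,.046),tb(276,141),sb(150,85)),((.16,-.02,.046),tb(346,160),sb(230,50))],(.4,-.35,-.2))
rep("mat",[((.115,.05,.003),tb(235,88),sb(45,158)),((.115,-.05,.003),tb(400,135),None),((-.115,-.05,.003),tb(283,515),sb(625,378)),((-.115,.05,.003),tb(115,463),sb(437,490))],(.5,-.35,-.2))
rep("blue",[((-.048,-.042,.04),ta(425,170),None),((-.048,.042,.04),ta(380,297),None),((.048,-.042,.058),ta(258,102),sa(140,255)),((.048,.042,.058),ta(203,240),sa(210,385))],(.5,.05,1.2))
rep("ring",[((0,0,.016),tb(85,72),np.array([314,181.]))],(.6,-.2,0))
E
python3 m.py
```

```text
rack (0.079, -0.103, 0.131) tri [0.7004 0.0397 0.1322] 0.5578689247302009
rack (-0.079, -0.103, 0.131) tri [ 0.6513 -0.1077  0.1287] 0.5760674187382051
rack (-0.079, 0.103, 0.131) tri [ 0.4557 -0.0417  0.1277] 0.4934367380698177
rack (0.079, 0.103, 0.131) tri [0.5067 0.1063 0.1295] 0.46038718976777204
rack (-0.079, 0, 0.131) tri [ 0.5534 -0.073   0.1323] 0.39042387489521957
rack (0.079, 0, 0.131) tri [0.6033 0.0733 0.1326] 0.4143053155934524
rack [ 0.5783 -0.0007] yaw 71.10455745184137 res [[-0.8, -0.9], [-0.1, 0.7], [0.0, -0.2], [1.3, -0.8], [-0.4, -0.2], [0.8, -1.2], [-1.1, -0.4], [-0.1, 0.1], [1.0, 0.0], [1.6, -0.0], [-0.5, -0.6], [-0.1, 0.8]]
hook (0.03, 0.012, 0.084) tri [ 0.5049 -0.3617  0.0904] 0.3438731291751651
hook (0.03, -0.012, 0.084) tri [ 0.5015 -0.388   0.0839] 0.20274323783536374
hook (-0.03, -0.012, 0.084) tri [ 0.4446 -0.3734  0.0842] 0.6547066483629465
hook (-0.03, 0.012, 0.084) tri [ 0.4484 -0.3485  0.0874] 0.35449570251677187
hook (0.16, 0.02, 0.046) tri [ 0.6347 -0.3931  0.0497] 0.43807942320256643
hook (0.16, -0.02, 0.046) tri [ 0.6241 -0.4326  0.0479] 0.089572
[... 298 characters left out ...]
-0.115, -0.05, 0.003) tri [ 0.4286 -0.4056  0.0013] 0.18452710665832228
mat (-0.115, 0.05, 0.003) tri [ 0.456  -0.3106  0.0033] 0.026989547358596155
mat [ 0.5508 -0.3921] yaw -17.344112428930632 res [[-0.0, -1.8], [-0.6, -0.1], [0.2, -0.1], [0.1, 0.9], [1.3, -0.1], [-0.2, -0.0], [-0.1, 0.2]]
blue (0.048, -0.042, 0.058) tri [0.6804 0.0119 0.0593] 0.0265491801597193
blue (0.048, 0.042, 0.058) tri [0.6064 0.0417 0.0515] 0.6873056233702357
blue [ 0.6263 -0.019 ] yaw 70.07038320652356 res [[0.1, -0.9], [-2.6, 2.6], [0.2, -0.7], [-0.5, -0.0], [-0.6, 0.4], [2.0, -1.7]]
ring (0, 0, 0.016) tri [ 0.6774 -0.291   0.0144] 0.17425526824172266
ring [ 0.6768 -0.2904] yaw 0.0 res [[-0.3, -0.1], [0.2, -0.3]]
```

Heights agree with the text (handle top 87 mm including the mat, rack 131 mm, tote rim about 58 mm). That puts the hook at (0.475, -0.3685) with yaw -16°, and the blue tote at (0.626, -0.019) with yaw about 70.5°, 35 mm behind the rack front. I'll start along an arc around the base.

play_rows(motion=[{"y": 0.92},{"y": 0.92},{"y": 0.92},{"y": 0.92},{"y": 0.92},{"x": 0.985,"y": 0.022,"rz": 0.63},{"x": 0.985,"y": 0.022,"rz": 0.63}], fingers=1)

```text
$.motion[0]: bad value
```

play_rows(motion=[{"x": 0,"y": 0.92,"z": 0,"rx": 0,"ry": 0,"rz": 0},{"x": 0,"y": 0.92,"z": 0,"rx": 0,"ry": 0,"rz": 0},{"x": 0,"y": 0.92,"z": 0,"rx": 0,"ry": 0,"rz": 0},{"x": 0,"y": 0.92,"z": 0,"rx": 0,"ry": 0,"rz": 0},{"x": 0,"y": 0.92,"z": 0,"rx": 0,"ry": 0,"rz": 0},{"x": 0.985,"y": 0.022,"z": 0,"rx": 0,"ry": 0,"rz": 0.63},{"x": 0.985,"y": 0.022,"z": 0,"rx": 0,"ry": 0,"rz": 0.63}], fingers=1)

```text
clock: 0.98
tool_pos: [0.2536, 0.4988, 0.2265]
orientation: [180.0, 0.0, -26.9]
force: [0.3, 1.1, -0.4]
opening: 0.0878
gripper_force: 0.0
```

play_rows(motion=[{"x": 0.985,"y": 0.022,"z": 0,"rx": 0,"ry": 0,"rz": 0.63},{"x": 0.985,"y": 0.022,"z": 0,"rx": 0,"ry": 0,"rz": 0.63},{"x": 0.985,"y": 0.022,"z": 0,"rx": 0,"ry": 0,"rz": 0.63},{"x": 0.985,"y": 0.022,"z": 0,"rx": 0,"ry": 0,"rz": 0.63},{"x": 0.985,"y": 0.022,"z": 0,"rx": 0,"ry": 0,"rz": 0.63},{"x": 0.985,"y": 0.022,"z": 0,"rx": 0,"ry": 0,"rz": 0.63},{"x": 0.985,"y": 0.022,"z": 0,"rx": 0,"ry": 0,"rz": 0.63},{"x": 0.985,"y": 0.022,"z": 0,"rx": 0,"ry": 0,"rz": 0.63},{"x": 0.985,"y": 0.022,"z": 0,"rx": 0,"ry": 0,"rz": 0.63},{"x": 0.985,"y": 0.022,"z": 0,"rx": 0,"ry": 0,"rz": 0.63},{"x": 0.985,"y": 0.022,"z": 0,"rx": 0,"ry": 0,"rz": 0.63},{"x": 0.985,"y": 0.022,"z": 0,"rx": 0,"ry": 0,"rz": 0.63},{"x": 0.985,"y": 0.022,"z": 0,"rx": 0,"ry": 0,"rz": 0.63},{"x": 0.985,"y": 0.022,"z": 0,"rx": 0,"ry": 0,"rz": 0.63},{"x": 0.985,"y": 0.022,"z": 0,"rx": 0,"ry": 0,"rz": 0.63},{"x": 0.985,"y": 0.022,"z": 0,"rx": 0,"ry": 0,"rz": 0.63},{"x": 0.985,"y": 0.022,"z": 0,"rx": 0,"ry": 0,"rz": 0.63},{"x": 0.985,"y": 0.022,"z": 0,"rx": 0,"ry": 0,"rz": 0.63},{"x": 0.985,"y": 0.022,"z": 0,"rx": 0,"ry": 0,"rz": 0.63},{"x": 0.985,"y": 0.022,"z": 0,"rx": 0,"ry": 0,"rz": 0.63}])

```text
clock: 3.48
tool_pos: [0.5462, 0.1219, 0.2262]
orientation: [180.0, -0.0, -77.4]
force: [0.4, -0.2, 1.5]
opening: 0.0876
gripper_force: 0.0
```

play_rows(motion=[{"x": 0.985,"y": 0.022,"z": 0,"rx": 0,"ry": 0,"rz": 0.63},{"x": 0.985,"y": 0.022,"z": 0,"rx": 0,"ry": 0,"rz": 0.63},{"x": 0.985,"y": 0.022,"z": 0,"rx": 0,"ry": 0,"rz": 0.63},{"x": 0.985,"y": 0.022,"z": 0,"rx": 0,"ry": 0,"rz": 0.63},{"x": 0.985,"y": 0.022,"z": 0,"rx": 0,"ry": 0,"rz": 0.63},{"x": 0.985,"y": 0.022,"z": 0,"rx": 0,"ry": 0,"rz": 0.63},{"x": 0.985,"y": 0.022,"z": 0,"rx": 0,"ry": 0,"rz": 0.63},{"x": 0.985,"y": 0.022,"z": 0,"rx": 0,"ry": 0,"rz": 0.63},{"x": 0.985,"y": 0.022,"z": 0,"rx": 0,"ry": 0,"rz": 0.63},{"x": 0.985,"y": 0.022,"z": 0,"rx": 0,"ry": 0,"rz": 0.63},{"x": 0.985,"y": 0.022,"z": 0,"rx": 0,"ry": 0,"rz": 0.63},{"x": 0.985,"y": 0.022,"z": 0,"rx": 0,"ry": 0,"rz": 0.63},{"x": 0.985,"y": 0.022,"z": 0,"rx": 0,"ry": 0,"rz": 0.63},{"x": 0.985,"y": 0.022,"z": 0,"rx": 0,"ry": 0,"rz": 0.63},{"x": 0.985,"y": 0.022,"z": 0,"rx": 0,"ry": 0,"rz": 0.63},{"x": 0.985,"y": 0.022,"z": 0,"rx": 0,"ry": 0,"rz": 0.63},{"x": 0.985,"y": 0.022,"z": 0,"rx": 0,"ry": 0,"rz": 0.63},{"x": 0.985,"y": 0.022,"z": 0,"rx": 0,"ry": 0,"rz": 0.63},{"x": 0.985,"y": 0.022,"z": 0,"rx": 0,"ry": 0,"rz": 0.63},{"x": 0.985,"y": 0.022,"z": 0,"rx": 0,"ry": 0,"rz": 0.63}])

```text
clock: 5.98
tool_pos: [0.442, -0.3433, 0.2262]
orientation: [180.0, -0.0, -127.8]
force: [0.8, 0.2, 0.6]
opening: 0.0876
gripper_force: 0.0
```

play_rows(motion=[{"x": 0,"y": 0,"z": 0,"rx": 0,"ry": 0,"rz": 1},{"x": 0,"y": 0,"z": 0,"rx": 0,"ry": 0,"rz": 1},{"x": 0,"y": 0,"z": 0,"rx": 0,"ry": 0,"rz": 1},{"x": 0,"y": 0,"z": 0,"rx": 0,"ry": 0,"rz": 1},{"x": 0,"y": 0,"z": 0,"rx": 0,"ry": 0,"rz": 1},{"x": 0,"y": 0,"z": 0,"rx": 0,"ry": 0,"rz": 1},{"x": 0,"y": 0,"z": 0,"rx": 0,"ry": 0,"rz": 1},{"x": 0,"y": 0,"z": 0,"rx": 0,"ry": 0,"rz": 1},{"x": 0,"y": 0,"z": 0,"rx": 0,"ry": 0,"rz": 1},{"x": 0,"y": 0,"z": 0,"rx": 0,"ry": 0,"rz": 1},{"x": 0,"y": 0,"z": 0,"rx": 0,"ry": 0,"rz": 1},{"x": 0,"y": 0,"z": 0,"rx": 0,"ry": 0,"rz": 1},{"x": 0,"y": 0,"z": 0,"rx": 0,"ry": 0,"rz": 1},{"x": 0,"y": 0,"z": 0,"rx": 0,"ry": 0,"rz": 1},{"x": 0,"y": 0,"z": 0,"rx": 0,"ry": 0,"rz": 1},{"x": 0,"y": 0,"z": 0,"rx": 0,"ry": 0,"rz": 1},{"x": 0,"y": 0,"z": 0,"rx": 0,"ry": 0,"rz": 1}])

```text
clock: 8.1
tool_pos: [0.4425, -0.3426, 0.2262]
orientation: [180.0, -0.0, 164.1]
force: [0.4, 0.0, 0.5]
opening: 0.0875
gripper_force: 0.0
```

play_rows(motion=[{"x": -0.383,"y": -0.159,"z": 0.5,"rx": 0,"ry": 0,"rz": 0},{"x": -0.383,"y": -0.159,"z": 0.5,"rx": 0,"ry": 0,"rz": 0},{"x": -0.383,"y": -0.159,"z": 0.5,"rx": 0,"ry": 0,"rz": 0},{"x": -0.383,"y": -0.159,"z": 0.5,"rx": 0,"ry": 0,"rz": 0},{"x": 0,"y": 0,"z": 0.8,"rx": 0,"ry": 0,"rz": 0},{"x": 0,"y": 0,"z": 0.8,"rx": 0,"ry": 0,"rz": 0},{"x": 0,"y": 0,"z": 0.8,"rx": 0,"ry": 0,"rz": 0},{"x": 0,"y": 0,"z": 0.8,"rx": 0,"ry": 0,"rz": 0},{"x": 0,"y": 0,"z": 0.8,"rx": 0,"ry": 0,"rz": 0},{"x": 0,"y": 0,"z": 0.8,"rx": 0,"ry": 0,"rz": 0},{"x": 0,"y": 0,"z": 0.4,"rx": 0,"ry": 0,"rz": 0},{"x": 0,"y": 0,"z": 0,"rx": 0,"ry": 0,"rz": 0}])

```text
clock: 9.6
tool_pos: [0.475, -0.3685, 0.0456]
orientation: [180.0, -0.1, 164.3]
force: [-0.2, 0.3, -0.4]
opening: 0.0877
gripper_force: 0.0
```

play_rows(motion=[{"x": 0,"y": 0,"z": 0,"rx": 0,"ry": 0,"rz": 0},{"x": 0,"y": 0,"z": 0,"rx": 0,"ry": 0,"rz": 0},{"x": 0,"y": 0,"z": 0,"rx": 0,"ry": 0,"rz": 0},{"x": 0,"y": 0,"z": 0,"rx": 0,"ry": 0,"rz": 0},{"x": 0,"y": 0,"z": 0,"rx": 0,"ry": 0,"rz": 0},{"x": 0,"y": 0,"z": 0,"rx": 0,"ry": 0,"rz": 0}], fingers=-1)

```text
clock: 10.35
tool_pos: [0.4753, -0.3685, 0.0466]
orientation: [180.0, 0.0, 164.3]
force: [-1.0, 0.2, -0.1]
opening: 0.033
gripper_force: 0.0
```

play_rows(motion=[{"x": 0,"y": 0,"z": 0,"rx": 0,"ry": 0,"rz": 0},{"x": 0,"y": 0,"z": 0,"rx": 0,"ry": 0,"rz": 0},{"x": 0,"y": 0,"z": 0,"rx": 0,"ry": 0,"rz": 0},{"x": 0,"y": 0,"z": 0,"rx": 0,"ry": 0,"rz": 0},{"x": 0,"y": 0,"z": -0.4,"rx": 0,"ry": 0,"rz": 0},{"x": 0,"y": 0,"z": -0.8,"rx": 0,"ry": 0,"rz": 0},{"x": 0,"y": 0,"z": -0.8,"rx": 0,"ry": 0,"rz": 0},{"x": 0,"y": 0,"z": 0,"rx": 0,"ry": 0,"rz": 0}], fingers=-1)

```text
clock: 11.35
tool_pos: [0.4764, -0.3689, 0.0985]
orientation: [-180.0, 0.2, 164.3]
force: [-0.7, 0.8, -3.1]
opening: 0.024
gripper_force: 30.0
```

play_rows(motion=[{"x": 0,"y": 0,"z": 0,"rx": 0,"ry": 0,"rz": -1},{"x": 0,"y": 0,"z": 0,"rx": 0,"ry": 0,"rz": -1},{"x": 0,"y": 0,"z": 0,"rx": 0,"ry": 0,"rz": -1},{"x": 0,"y": 0,"z": 0,"rx": 0,"ry": 0,"rz": -1},{"x": 0,"y": 0,"z": 0,"rx": 0,"ry": 0,"rz": -1},{"x": 0,"y": 0,"z": 0,"rx": 0,"ry": 0,"rz": -1},{"x": 0,"y": 0,"z": 0,"rx": 0,"ry": 0,"rz": -1},{"x": 0,"y": 0,"z": 0,"rx": 0,"ry": 0,"rz": -1},{"x": 0,"y": 0,"z": 0,"rx": 0,"ry": 0,"rz": -1},{"x": 0,"y": 0,"z": 0,"rx": 0,"ry": 0,"rz": -1},{"x": 0,"y": 0,"z": 0,"rx": 0,"ry": 0,"rz": -1},{"x": 0,"y": 0,"z": 0,"rx": 0,"ry": 0,"rz": -1},{"x": 0,"y": 0,"z": 0,"rx": 0,"ry": 0,"rz": -1},{"x": 0,"y": 0,"z": 0,"rx": 0,"ry": 0,"rz": -1},{"x": 0,"y": 0,"z": 0,"rx": 0,"ry": 0,"rz": -1},{"x": 0,"y": 0,"z": 0,"rx": 0,"ry": 0,"rz": -1},{"x": 0,"y": 0,"z": 0,"rx": 0,"ry": 0,"rz": -1},{"x": 0,"y": 0,"z": 0,"rx": 0,"ry": 0,"rz": -1},{"x": 0,"y": 0,"z": 0,"rx": 0,"ry": 0,"rz": -1},{"x": 0,"y": 0,"z": 0,"rx": 0,"ry": 0,"rz": -1}])

```text
clock: 13.85
tool_pos: [0.4747, -0.3681, 0.0956]
orientation: [179.9, 0.0, -115.6]
force: [-0.4, 0.7, -2.0]
opening: 0.0238
gripper_force: 30.0
```

play_rows(motion=[{"x": 0,"y": 0,"z": 0,"rx": 0,"ry": 0,"rz": -0.8},{"x": 0,"y": 0,"z": 0,"rx": 0,"ry": 0,"rz": -0.8},{"x": 0,"y": 0,"z": 0,"rx": 0,"ry": 0,"rz": 0}])

```text
clock: 14.22
tool_pos: [0.4748, -0.3682, 0.0957]
orientation: [179.9, 0.0, -109.3]
force: [-0.8, -0.5, -2.4]
opening: 0.0238
gripper_force: 30.0
```

play_rows(motion=[{"x": -0.5,"y": -0.35,"z": 0,"rx": 0,"ry": 0,"rz": 0},{"x": -1,"y": -0.35,"z": 0,"rx": 0,"ry": 0,"rz": 0},{"x": -1,"y": -0.36,"z": 0,"rx": 0,"ry": 0,"rz": 0},{"x": -0.5,"y": 0,"z": 0,"rx": 0,"ry": 0,"rz": 0},{"x": 0,"y": 0,"z": 0,"rx": 0,"ry": 0,"rz": 0}])

```text
clock: 14.85
tool_pos: [0.5254, -0.3054, 0.0963]
orientation: [180.0, 0.0, -109.3]
force: [-0.2, 0.5, -2.9]
opening: 0.0239
gripper_force: 30.0
```

Run:
```python
from h import *
t=cams.snapshot("top");s=cams.snapshot("scene")
a=cv2.resize(t[135:265,180:380],None,fx=4,fy=4,interpolation=2);b=cv2.resize(s[160:280,220:420],None,fx=4,fy=4,interpolation=2)
cv2.imwrite("pics/pre_s.png",b);cv2.imwrite("pics/pre_t.png",a)
print(ctrl.get_obs()["tool_pos"])
```

```text
[ 0.5248939  -0.30639534  0.09647164]
```

View pics/pre_t.png

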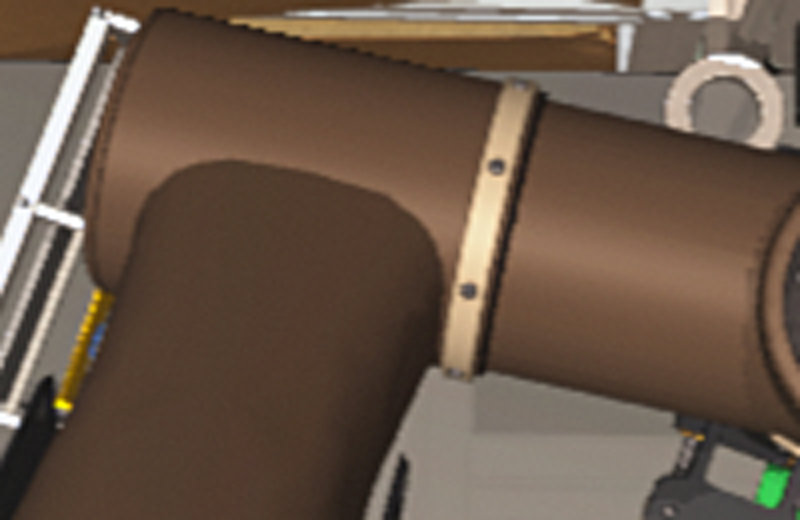

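The arm blocks the top view; only the ring at the top right (about (362,160) in the full frame) is visible. I'll use the scene view instead.

View pics/pre_s.png

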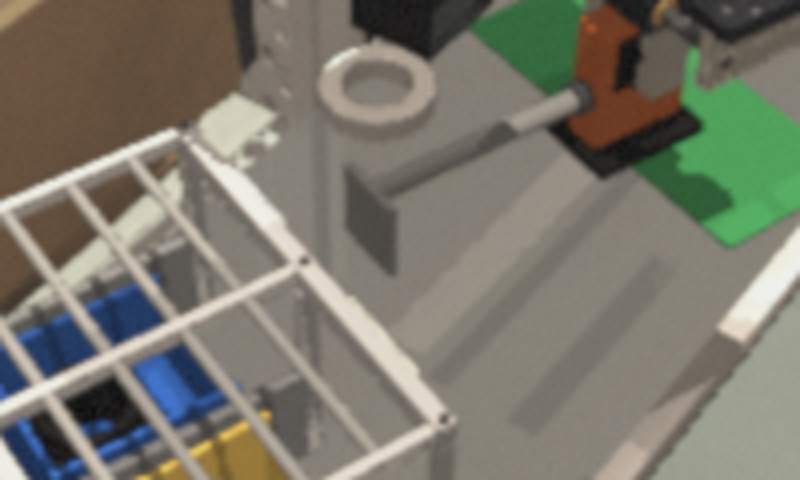

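The blade is level and aimed at the blue bay. Its corners in the full frame are about (306.5,201) at the top and (318.5,228) at the bottom. I'll compare these with the predicted values.

Run:
```python
from h import *
np.set_printoptions(precision=4,suppress=True)
g=np.array([.5249,-.3063,.0963-.0436]);y=np.radians(70.65)
M=lambda q,b:[g[0]+np.cos(q)*b[0]-np.sin(q)*b[1],g[1]+np.sin(q)*b[0]+np.cos(q)*b[1],g[2]+b[2]]
for b in [(.16,.02,0),(.16,-.02,0),(.16,.02,.046),(.16,-.02,.046)]: print(b,proj("scene",M(y,b)))
obs=[((.1625,.02,0),(220+395/4-.4,160+273/4-.4)),((.1625,-.02,.046),(220+347/4-.4,160+165/4-.4)),((.1625,-.02,0),(220+347/4-.4,160+222/4-.4))]
r=lambda q:np.concatenate([proj("scene",M(q[0],np.array(b)+[q[1],0,q[2]]))[0]-p for b,p in obs])
s=least_squares(r,[y,0,0]);print(np.degrees(s.x[0]),s.x[1:],s.fun)
```

```text
(0.16, 0.02, 0) [[318.8373 228.7615]]
(0.16, -0.02, 0) [[307.6403 216.555 ]]
(0.16, 0.02, 0.046) [[319.028  212.1547]]
(0.16, -0.02, 0.046) [[307.4115 199.942 ]]
71.29910755631808 [0.0008 0.0047] [-0.2642  0.484   0.0312 -1.4357  0.2985  1.0535]
```

The blade is within about 1 mm of the prediction. I'll advance 110 mm and then lower it.

play_rows(motion=[{"x": -0.4,"y": 0,"z": 0,"rx": 0,"ry": 0,"rz": 0},{"x": -0.8,"y": 0,"z": 0,"rx": 0,"ry": 0,"rz": 0},{"x": -0.8,"y": 0,"z": 0,"rx": 0,"ry": 0,"rz": 0},{"x": -0.8,"y": 0,"z": 0,"rx": 0,"ry": 0,"rz": 0},{"x": -0.8,"y": 0,"z": 0,"rx": 0,"ry": 0,"rz": 0},{"x": -0.8,"y": 0,"z": 0,"rx": 0,"ry": 0,"rz": 0},{"x": 0,"y": 0,"z": 0,"rx": 0,"ry": 0,"rz": 0}])

```text
clock: 15.82
tool_pos: [0.5623, -0.2009, 0.0966]
orientation: [-180.0, 0.0, -109.2]
force: [0.2, -1.5, -2.1]
opening: 0.0239
gripper_force: 30.0
```

play_rows(motion=[{"x": 0,"y": 0,"z": 0.3,"rx": 0,"ry": 0,"rz": 0},{"x": 0,"y": 0,"z": 0.3,"rx": 0,"ry": 0,"rz": 0},{"x": 0,"y": 0,"z": 0.3,"rx": 0,"ry": 0,"rz": 0},{"x": 0,"y": 0,"z": 0,"rx": 0,"ry": 0,"rz": 0}])

```text
clock: 16.32
tool_pos: [0.5607, -0.2029, 0.073]
orientation: [179.9, -0.0, -109.4]
force: [0.6, 0.8, -1.8]
opening: 0.0239
gripper_force: 30.0
```

play_rows(motion=[{"x": 0,"y": 0,"z": 0.3,"rx": 0,"ry": 0,"rz": 0},{"x": 0,"y": 0,"z": 0.3,"rx": 0,"ry": 0,"rz": 0},{"x": 0,"y": 0,"z": 0,"rx": 0,"ry": 0,"rz": 0}])

```text
clock: 16.7
tool_pos: [0.5609, -0.2026, 0.0582]
orientation: [179.9, -0.0, -109.3]
force: [-0.3, -0.6, -2.2]
opening: 0.0237
gripper_force: 30.0
```

Run:
```python
from h import *
s=cams.snapshot("scene");print(ctrl.get_obs()["force"])
cv2.imwrite("pics/in_s.png",cv2.resize(s[170:290,200:360],None,fx=5,fy=5,interpolation=2))
```

```text
[ 0.01880689 -0.35557874 -1.70958453]
```

View pics/in_s.png

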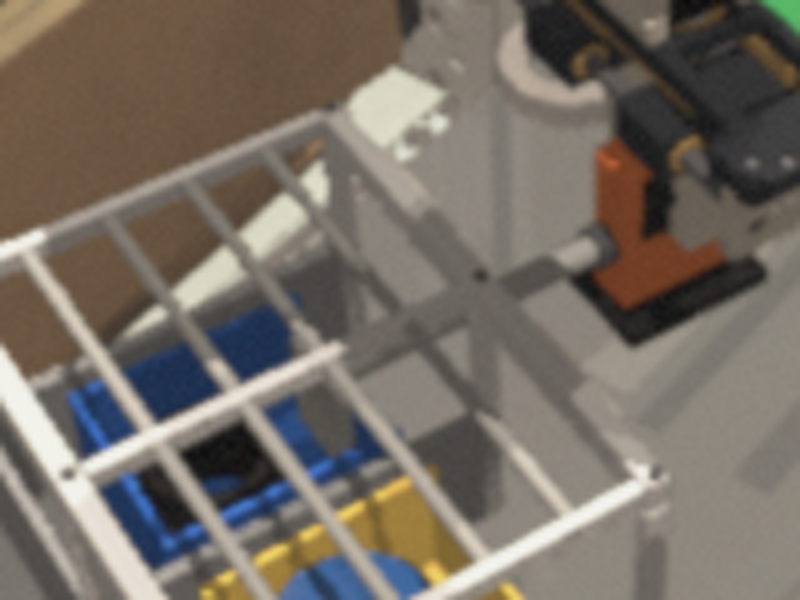

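The blade, at crop (325,410), is inside the tote between its front lip and the union. Now I'll drag.

play_rows(motion=[{"x": 0.15,"y": 0,"z": 0,"rx": 0,"ry": 0,"rz": 0},{"x": 0.2,"y": 0,"z": 0,"rx": 0,"ry": 0,"rz": 0},{"x": 0.25,"y": 0,"z": 0,"rx": 0,"ry": 0,"rz": 0},{"x": 0.3,"y": 0,"z": 0,"rx": 0,"ry": 0,"rz": 0},{"x": 0.3,"y": 0,"z": 0,"rx": 0,"ry": 0,"rz": 0}])

```text
clock: 17.38
tool_pos: [0.5515, -0.2314, 0.0592]
orientation: [-180.0, 0.0, -109.3]
force: [0.8, 2.7, -1.8]
opening: 0.0241
gripper_force: 30.0
```

play_rows(motion=[{"x": 0.4,"y": 0,"z": 0,"rx": 0,"ry": 0,"rz": 0},{"x": 0.4,"y": 0,"z": 0,"rx": 0,"ry": 0,"rz": 0},{"x": 0.4,"y": 0,"z": 0,"rx": 0,"ry": 0,"rz": 0},{"x": 0.4,"y": 0,"z": 0,"rx": 0,"ry": 0,"rz": 0},{"x": 0.4,"y": 0,"z": 0,"rx": 0,"ry": 0,"rz": 0},{"x": 0.4,"y": 0,"z": 0,"rx": 0,"ry": 0,"rz": 0}])

```text
clock: 18.12
tool_pos: [0.5315, -0.2882, 0.0591]
orientation: [-180.0, 0.0, -109.3]
force: [0.4, 1.9, -1.1]
opening: 0.0243
gripper_force: 30.0
```

play_rows(motion=[{"x": 0.4,"y": 0,"z": 0,"rx": 0,"ry": 0,"rz": 0},{"x": 0.4,"y": 0,"z": 0,"rx": 0,"ry": 0,"rz": 0},{"x": 0.4,"y": 0,"z": 0,"rx": 0,"ry": 0,"rz": 0},{"x": 0.4,"y": 0,"z": 0,"rx": 0,"ry": 0,"rz": 0},{"x": 0.4,"y": 0,"z": 0,"rx": 0,"ry": 0,"rz": 0},{"x": 0.4,"y": 0,"z": 0,"rx": 0,"ry": 0,"rz": 0},{"x": 0.3,"y": 0,"z": 0,"rx": 0,"ry": 0,"rz": 0},{"x": 0.15,"y": 0,"z": 0,"rx": 0,"ry": 0,"rz": 0},{"x": 0,"y": 0,"z": 0,"rx": 0,"ry": 0,"rz": 0}])

```text
clock: 19.25
tool_pos: [0.5078, -0.3553, 0.059]
orientation: [180.0, -0.0, -109.3]
force: [1.1, 0.3, -3.0]
opening: 0.0239
gripper_force: 30.0
```

Run:
```python
from h import *
s=cams.snapshot("scene")
cv2.imwrite("pics/dr_s.png",cv2.resize(s[150:300,220:420],None,fx=4,fy=4,interpolation=2))
```

```text
(no output)
```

View pics/dr_s.png

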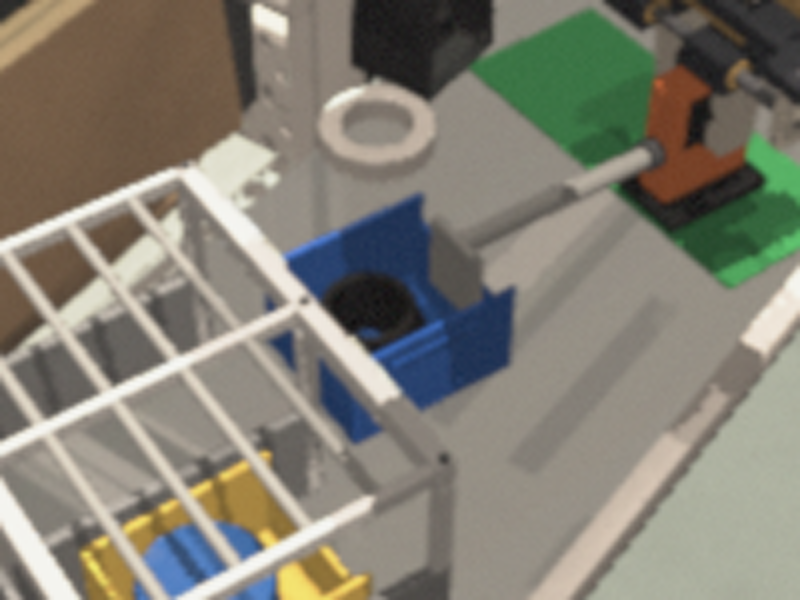

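The tote is out in front of the rack, upright, with the union inside; the ring and the yellow tote have not moved. I'll measure how far it clears.

Run:
```python
from h import *
p=lambda x,y:np.array([220+x/4-.4,150+y/4-.4])
q,r=fit([("scene",(.048,.042,0),p(355,440)),("scene",(-.048,.042,0),p(510,357)),("scene",(-.048,.042,.058),p(513,288)),("scene",(-.048,-.042,.058),p(420,197)),("scene",(.048,-.042,.058),p(287,253))],(.57,-.16,1.23))
print(q[:2],np.degrees(q[2]),r.round(1).tolist())
y=np.radians(71.1);c=np.array([.5783,-.0007]);u=np.array([np.cos(y),np.sin(y)])
for b in((.048,.042),(.048,-.042)):
    a=q[2];P=q[:2]+[np.cos(a)*b[0]-np.sin(a)*b[1],np.sin(a)*b[0]+np.cos(a)*b[1]];print("rear corner rack x",(P-c)@u)
```

```text
[ 0.57813552 -0.16775627] 69.60615892143744 [[-0.5, 0.1], [0.2, 1.1], [1.0, -1.1], [0.6, -2.9], [-6.1, 0.8]]
rear corner rack x -0.10902416725449009
rear corner rack x -0.11121400454340598
```

The rear is about 25 mm clear of the rack front. Now I ease the blade off the lip and lift it out.

play_rows(motion=[{"x": -0.2,"y": 0,"z": 0,"rx": 0,"ry": 0,"rz": 0},{"x": 0,"y": 0,"z": 0,"rx": 0,"ry": 0,"rz": 0},{"x": 0,"y": 0,"z": -0.2,"rx": 0,"ry": 0,"rz": 0},{"x": 0,"y": 0,"z": -0.5,"rx": 0,"ry": 0,"rz": 0},{"x": 0,"y": 0,"z": -0.6,"rx": 0,"ry": 0,"rz": 0},{"x": 0,"y": 0,"z": -0.6,"rx": 0,"ry": 0,"rz": 0},{"x": 0,"y": 0,"z": -0.5,"rx": 0,"ry": 0,"rz": 0},{"x": 0,"y": 0,"z": -0.2,"rx": 0,"ry": 0,"rz": 0},{"x": 0.58,"y": 0.54,"z": 0,"rx": 0,"ry": 0,"rz": 0},{"x": 0.58,"y": 0.54,"z": 0,"rx": 0,"ry": 0,"rz": 0},{"x": 0,"y": 0,"z": 0,"rx": 0,"ry": 0,"rz": 0}])

```text
clock: 20.68
tool_pos: [0.4724, -0.3692, 0.1237]
orientation: [179.9, 0.0, -109.4]
force: [-0.0, 0.4, -3.0]
opening: 0.0236
gripper_force: 30.0
```

play_rows(motion=[{"x": 0,"y": 0,"z": 0,"rx": 0,"ry": 0,"rz": 1},{"x": 0,"y": 0,"z": 0,"rx": 0,"ry": 0,"rz": 1},{"x": 0,"y": 0,"z": 0,"rx": 0,"ry": 0,"rz": 1},{"x": 0,"y": 0,"z": 0,"rx": 0,"ry": 0,"rz": 1},{"x": 0,"y": 0,"z": 0,"rx": 0,"ry": 0,"rz": 1},{"x": 0,"y": 0,"z": 0,"rx": 0,"ry": 0,"rz": 1},{"x": 0,"y": 0,"z": 0,"rx": 0,"ry": 0,"rz": 1},{"x": 0,"y": 0,"z": 0,"rx": 0,"ry": 0,"rz": 1},{"x": 0,"y": 0,"z": 0,"rx": 0,"ry": 0,"rz": 1},{"x": 0,"y": 0,"z": 0,"rx": 0,"ry": 0,"rz": 1},{"x": 0,"y": 0,"z": 0,"rx": 0,"ry": 0,"rz": 1},{"x": 0,"y": 0,"z": 0,"rx": 0,"ry": 0,"rz": 1},{"x": 0,"y": 0,"z": 0,"rx": 0,"ry": 0,"rz": 1},{"x": 0,"y": 0,"z": 0,"rx": 0,"ry": 0,"rz": 1},{"x": 0,"y": 0,"z": 0,"rx": 0,"ry": 0,"rz": 1},{"x": 0,"y": 0,"z": 0,"rx": 0,"ry": 0,"rz": 1},{"x": 0,"y": 0,"z": 0,"rx": 0,"ry": 0,"rz": 1},{"x": 0,"y": 0,"z": 0,"rx": 0,"ry": 0,"rz": 1},{"x": 0,"y": 0,"z": 0,"rx": 0,"ry": 0,"rz": 1},{"x": 0,"y": 0,"z": 0,"rx": 0,"ry": 0,"rz": 1}])

```text
clock: 23.18
tool_pos: [0.4743, -0.3687, 0.1237]
orientation: [180.0, -0.0, 170.5]
force: [-0.5, -0.0, -2.3]
opening: 0.0235
gripper_force: 30.0
```

play_rows(motion=[{"x": 0,"y": 0,"z": 0,"rx": 0,"ry": 0,"rz": 0.8},{"x": 0,"y": 0,"z": 0,"rx": 0,"ry": 0,"rz": 0.9},{"x": 0,"y": 0,"z": 0,"rx": 0,"ry": 0,"rz": 0}])

```text
clock: 23.55
tool_pos: [0.4743, -0.3687, 0.1238]
orientation: [180.0, -0.0, 163.9]
force: [-0.3, 0.7, -2.3]
opening: 0.0239
gripper_force: 30.0
```

play_rows(motion=[{"x": -0.25,"y": 0,"z": 0.4,"rx": 0,"ry": 0,"rz": 0},{"x": -0.25,"y": 0,"z": 0.8,"rx": 0,"ry": 0,"rz": 0},{"x": 0,"y": 0,"z": 0.8,"rx": 0,"ry": 0,"rz": 0},{"x": 0,"y": 0,"z": 0.5,"rx": 0,"ry": 0,"rz": 0},{"x": 0,"y": 0,"z": 0.3,"rx": 0,"ry": 0,"rz": 0},{"x": 0,"y": 0,"z": 0.15,"rx": 0,"ry": 0,"rz": 0},{"x": 0,"y": 0,"z": 0.05,"rx": 0,"ry": 0,"rz": 0},{"x": 0,"y": 0,"z": 0,"rx": 0,"ry": 0,"rz": 0},{"x": 0,"y": 0,"z": 0,"rx": 0,"ry": 0,"rz": 0}])

```text
clock: 24.68
tool_pos: [0.487, -0.3721, 0.0496]
orientation: [-180.0, 0.1, 163.9]
force: [0.6, 0.1, -2.2]
opening: 0.0241
gripper_force: 30.0
```

Not yet touching, so I'll go 3 mm lower and release.

play_rows(motion=[{"x": 0,"y": 0,"z": 0.05,"rx": 0,"ry": 0,"rz": 0},{"x": 0,"y": 0,"z": 0.05,"rx": 0,"ry": 0,"rz": 0},{"x": 0,"y": 0,"z": 0,"rx": 0,"ry": 0,"rz": 0},{"x": 0,"y": 0,"z": 0,"rx": 0,"ry": 0,"rz": 0}])

```text
clock: 25.18
tool_pos: [0.4868, -0.372, 0.0466]
orientation: [-180.0, 0.0, 163.9]
force: [-0.2, 0.5, -2.6]
opening: 0.0237
gripper_force: 30.0
```

play_rows(motion=[{"x": 0,"y": 0,"z": 0.04,"rx": 0,"ry": 0,"rz": 0},{"x": 0,"y": 0,"z": 0,"rx": 0,"ry": 0,"rz": 0},{"x": 0,"y": 0,"z": 0,"rx": 0,"ry": 0,"rz": 0}])

```text
clock: 25.55
tool_pos: [0.4868, -0.372, 0.0464]
orientation: [-180.0, 0.0, 163.9]
force: [-2.1, 2.3, 5.2]
opening: 0.0239
gripper_force: 30.0
```

Contact. I'll open the fingers, then rise.

play_rows(motion=[{"x": 0,"y": 0,"z": 0,"rx": 0,"ry": 0,"rz": 0},{"x": 0,"y": 0,"z": 0,"rx": 0,"ry": 0,"rz": 0},{"x": 0,"y": 0,"z": 0,"rx": 0,"ry": 0,"rz": 0},{"x": 0,"y": 0,"z": 0,"rx": 0,"ry": 0,"rz": 0},{"x": 0,"y": 0,"z": 0,"rx": 0,"ry": 0,"rz": 0},{"x": 0,"y": 0,"z": 0,"rx": 0,"ry": 0,"rz": 0},{"x": 0,"y": 0,"z": 0,"rx": 0,"ry": 0,"rz": 0},{"x": 0,"y": 0,"z": 0,"rx": 0,"ry": 0,"rz": 0}], fingers=1)

```text
clock: 26.55
tool_pos: [0.4867, -0.372, 0.0456]
orientation: [-180.0, -0.0, 163.9]
force: [-0.8, -0.1, -0.0]
opening: 0.0871
gripper_force: 0.0
```

play_rows(motion=[{"x": 0,"y": 0,"z": -0.4,"rx": 0,"ry": 0,"rz": 0},{"x": 0,"y": 0,"z": -0.8,"rx": 0,"ry": 0,"rz": 0},{"x": 0,"y": 0,"z": -1,"rx": 0,"ry": 0,"rz": 0},{"x": 0,"y": 0,"z": -1,"rx": 0,"ry": 0,"rz": 0},{"x": 0,"y": 0,"z": -1,"rx": 0,"ry": 0,"rz": 0},{"x": 0,"y": 0,"z": -1,"rx": 0,"ry": 0,"rz": 0},{"x": 0,"y": 0,"z": -1,"rx": 0,"ry": 0,"rz": 0},{"x": 0,"y": 0,"z": -0.5,"rx": 0,"ry": 0,"rz": 0},{"x": 0,"y": 0,"z": 0,"rx": 0,"ry": 0,"rz": 0}])

```text
clock: 27.68
tool_pos: [0.4871, -0.3721, 0.214]
orientation: [-180.0, 0.1, 163.9]
force: [-0.5, 0.6, -0.6]
opening: 0.0876
gripper_force: 0.0
```

Run:
```python
from h import *
s=cams.snapshot("scene")
cv2.imwrite("pics/end_s.png",cv2.resize(s[130:330,200:460],None,fx=3,fy=3,interpolation=2))
```

```text
(no output)
```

View pics/end_s.png

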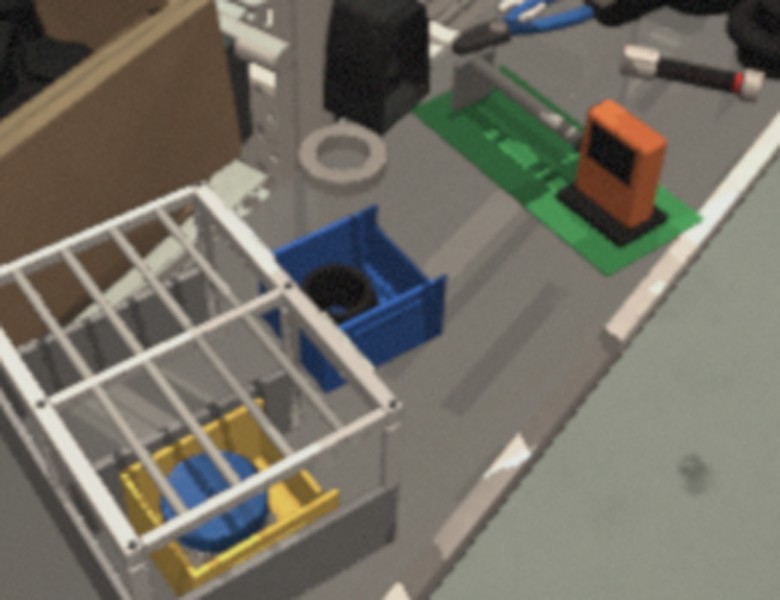

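The hook stands on the mat (handle at crop (625,165)). The blue tote with the union is outside the rack at (350,300), and the ring and yellow tote are undisturbed.

```bash
python3 -c "
from plant import workorder
print(workorder.close_job())"
```

```text
the job is handed in; nothing more can be done
None
```

The job is handed in at about 28 s: the blue tote with its union stands upright on the bench, about 25 mm clear of the rack front. The hook is back on the green mat and released, and the yellow tote and ring look undisturbed in the last picture.

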